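# Post the sold jasper card into the sold box

### The arm

A 6-joint arm with a two-finger parallel gripper is mounted at the origin on a cart in front of the work surface, level with it; the furniture and walls round the work are solid. World frame = base frame: x ahead of the robot, y to its left, z up, the work surface at z = 0. Lengths are in m, angles in rad, forces in N, time in s.
With the tool pointing down it reaches from about 0.25 to 0.775 m from the base axis. Payload 4 kg.
Tool frame: the origin (TCP) lies on the centre line of the jaws, within the pads' length; the fingertips stand 8 mm ahead of it and the grasp point (between the pads) lies 11 mm behind it; z points along the fingers, y is the direction in which the jaws open and shut (so a half turn about z gives the same grasp; the last joint's range is limited). The gripper opens to 94 mm and grips with 3 to 60 N. Pads are 16 mm wide; open, the fingers measure 119 mm over their backs; the gripper's body (75 mm by 177 mm) begins 78 mm behind the grasp point.
Start: joints at [1.186, 0.087, 1.371, -0, 1.684, -0.103], TCP at [0.153, 0.528, 0.214] pointing down, gripper open.
Joint ranges: [-3.1, 3.1], [-0.76, 2.03], [0.27, 2.55], [-1.08, 4.22], [0.17, 2.65], [-2.57, 2.57]. Speed limits (rad/s): [2.79, 2.79, 3.14, 3.14, 3.14, 3.14].

### API

Orientations are given as [roll, pitch, yaw] about the fixed x, y, z axes, in that order (R = Rz(yaw) Ry(pitch) Rx(roll)).
In Python, from bench import robot, cams, close_job gives the robot as it stands.
- The arm moves only by the tool arm_command, never from a script. Its argument "plan" is one flat list of numbers, 7 for each row, row after row: the shift along the tool's x, y, z in cm, then the turn, a rotation vector about the tool's x, y, z in degrees, then the closure, from 0 (fully open) to 1 (shut). A call has 1 to 8 rows; each row shifts and turns the commanded pose from where the row before left it, along the tool's axes as they then stand; what a row does not reach is not made up. A row lasts 1/8 s, in which the tool goes at most 62.5 mm and 10.7 degrees, less where a joint would pass 70% of its speed; a pose out of reach is approached as far as the arm can. A call with a gripper value outside its range is refused whole. The fingers move at their own pace and stop on an object; the grip force is fixed at half the most. Time passes only in rows, so rows that do not move let the fingers close. It gives the time, the measured TCP pose, the force and the opening at its end, in the units of the state.
- robot.get_obs(): the state, without advancing time (a new reading comes with each control period).
- cams.snapshot(name): name is "side" or "top" or "wrist"; returns a dict with "pixels" (384x512x3 uint8, red, green, blue), "fov_y" (degrees; the focal length in pixels is half the picture's height over the tangent of half this angle, whatever the lens; pixels are square), "cx", "cy" (the principal point, pixels), "camera_from_world" (4x4, takes a point from world to camera coordinates); the wrist camera has in their place "tool_from_camera" (4x4, takes a point from camera to tool coordinates, whose origin is the TCP and whose axes are the flange's). Camera axes: x right, y up, looking along -z (the intrinsics and any distortion apply to the point x, -y, -z); pixel columns grow to the right and rows downward; lengths in m; the calibration is good to about 2 mm. The wrist camera is an equidistant fisheye: a pixel r from the principal point sees the ray r / f radians off the axis. A picture is of the moment at which its call begins: read the wrist's pose just before it. There is no depth.
- close_job(): hands the job in, once; it reports no verdict.
The state is a dict: "time": time; "joint_positions": joint angles; "qvel": joint speeds; "joint_torque": joint torques, N m; "tool_pos": TCP position; "ee_rot": TCP orientation; "wrist_force": force on the tool from outside, world axes, zero at the start; "wrist_torque": the same for the moment, N m; "width": finger opening in m.
Only numpy, scipy, OpenCV 4.12 (cv2) and the standard library are available. Lean on these libraries where they do the work, as an engineer would, in place of code of your own. Each camera call takes 0.05 s, during which the arm holds its last target.

### The job

The card of brown jasper stones has been sold. Push it along its lane and through the slot of the sold box, all the way until it drops behind the sill and lies flat on the box's floor. The card of blue stones beside it is not sold: leave it where it lies.

Things in the scene. Friction and masses are not known exactly. Their poses are not given: they have to be found in the camera images.
- sold_box: Low wooden box fixed to the table. Origin: table height, under the middle of the sill; +x = pushing direction, z up. From x -185 mm to the sill (x 0) a grey deck 24 mm high, open above: two lanes centred on y +66 and -66 mm, each 120 mm wide between rails standing 12 mm above the deck. Behind the sill the floor is 18 mm lower (6 mm above the table) and reaches to the back wall at x 168 mm.
- slot_bar (a point): Middle of the front face of the blue bar that spans both lanes, 26 mm beyond the sill; axes as the box's. Bar underside 42 mm, top 50 mm above the table: the slots below it are 120 mm wide, 18 mm high above deck level. A clear cover, top 50 mm high, closes the box from the bar to the back. Fingers can follow a card past the sill up to the bar; the card drops once its trailing edge passes the sill.
- jasper_card_center (a point): Centre (half-way up) of the stiff card of brown-red stones on a grey backing, 104 x 118 x 10 mm, about 0.1 kg. Its y axis is along the 118 mm length, which lies along the lane within about 3 degrees (either way round); z up. It starts loose and flat on the deck in one of the two lanes, wholly before the sill.
- cobalt_card_center (a point): Centre (half-way up) of the card of bright blue stones on a white backing, 100 x 150 x 9 mm, its y axis along the 150 mm length. It lies loose in the other lane and is to stay there.
There are look-alikes about, which are no part of the job. Leave any yellow look-alike of the part that bears jasper_card_center alone.

How it is judged:
By the outcome, as a careful person would: the job done as asked, in the order asked, and still so for the second after the job is handed in, with the robot touching nothing.
It also fails if it takes over 29 s, if anything falls off the work surface, if the arm or the gripper's body presses on something with over 40 N, if the wrist force passes 120 N, or if a joint passes its speed limit or range.

## Working session

There is one attempt and no reset: what is moved stays moved. The work goes in short steps, Python scripts to look and compute and a tool call to move; the robot and the scene stay as the last step left them, time stands still between calls to the robot, and variables do not carry over. Pictures are saved under pics/ and viewed, and the job is handed in when it is done.

Besides the shell and the picture viewer there is one more tool, called as name(argument=value, ...), one argument or row to a line, values as JSON. arm_command: Moves the arm, as the interface text tells. Its arguments: {"type":"object","properties":{"plan":{"type":"array","items":{"type":"number"}}},"required":["plan"]}

```bash
ls; mkdir -p pics
cat > h.py <<'E'
import numpy as np,cv2
from bench import robot,cams,close_job
def shot(n,fn):
    s=cams.snapshot(n); cv2.imwrite('pics/'+fn+'.png',s['pixels'][:,:,::-1]); 
    np.save('pics/'+fn+'.npy',{k:v for k,v in s.items()},allow_pickle=True); return s
def load(fn): return np.load('pics/'+fn+'.npy',allow_pickle=True).item()
def ray(s,u,v):
    f=192/np.tan(np.radians(s['fov_y'])/2)
    T=np.array(s['camera_from_world']); R=T[:3,:3]; c=-R.T@T[:3,3]
    d=R.T@np.array([(u-s['cx'])/f,-(v-s['cy'])/f,-1]); return c,d
def atz(s,u,v,z):
    c,d=ray(s,u,v); return c+d*(z-c[2])/d[2]
def proj(s,p):
    f=192/np.tan(np.radians(s['fov_y'])/2)
    T=np.array(s['camera_from_world']); q=T[:3,:3]@np.array(p)+T[:3,3]
    return s['cx']+f*q[0]/-q[2], s['cy']-f*q[1]/-q[2]
def crop(fn,x0,y0,x1,y1,k,out):
    im=cv2.imread('pics/'+fn+'.png')[y0:y1,x0:x1]; cv2.imwrite('pics/'+out+'.png',cv2.resize(im,None,fx=k,fy=k,interpolation=cv2.INTER_CUBIC))
E
python3 - <<'E'
from h import *
print(robot.get_obs())
for n in ['top','side','wrist']:
    s=shot(n,n+'0'); print({k:v for k,v in s.items() if k!='pixels'})
E
```

```text
pics
{'time': 0.0, 'joint_positions': array([ 1.18590338e+00,  8.79507842e-02,  1.37223091e+00, -3.53191684e-06,
        1.68358912e+00, -1.03075155e-01]), 'qvel': array([ 7.61563249e-04, -2.00324735e-04, -1.84366309e-03, -9.71511180e-04,
       -8.59478031e-05,  3.05240559e-04]), 'joint_torque': array([ 8.14599298e-04, -3.40187180e+01, -3.02422106e+01,  7.18861283e-02,
        3.32418596e-02, -1.69901627e-04]), 'tool_pos': array([0.15275129, 0.52781825, 0.2123183 ]), 'ee_rot': array([-3.13942570e+00, -2.20624442e-04,  2.85977423e+00]), 'wrist_force': array([ 0.90775639, -0.1374627 , -0.2660446 ]), 'wrist_torque': array([-0.03468561,  0.02664392,  0.03957608]), 'width': 0.09401686546482671}
{'fov_y': 44.069926404072774, 'cx': 263.28652225436724, 'cy': 190.8602183630443, 'camera_from_world': array([[-0.05968318, -0.99821123, -0.00349983,  0.11722307],
       [ 0.97581079, -0.05908183,  0.21048194, -0.56111415],
       [-0.21031222,  0.00914706,  0.97759148, -1.00403153],
       [ 0.        ,  0.        ,  0.        ,  1.        ]])}
{'fov_y': 48.600124593959315, 'cx': 247.65579939026497, 'cy': 197.37295069102015, 'camera_from_world': array([[ 0.96913982, -0.24581451, -0.01852642, -0.55815569],
       [ 0.11610388,  0.38886508,  0.91394958, -0.18676363],
       [-0.21745779, -0.88789593,  0.40540465, -0.65103695],
       [ 0.        ,  0.        ,  0.        ,  1.        ]])}
{'fov_y': 65.70646984690485, 'cx': 256.47949502121037, 'cy': 188.79822345235925, 'tool_from_camera': array([[-4.20465938e-04,  9.65015516e-01,  2.62192443e-01,
         7.57055127e-02],
       [ 9.99999771e-01,  5.44554913e-04, -4.00614513e-04,
         1.35736910e-03],
       [-5.29377404e-04,  2.62192214e-01, -9.65015524e-01,
        -1.71104730e-01],
       [ 0.00000000e+00,  0.00000000e+00,  0.00000000e+00,
         1.00000000e+00]])}
```

View pics/top0.png

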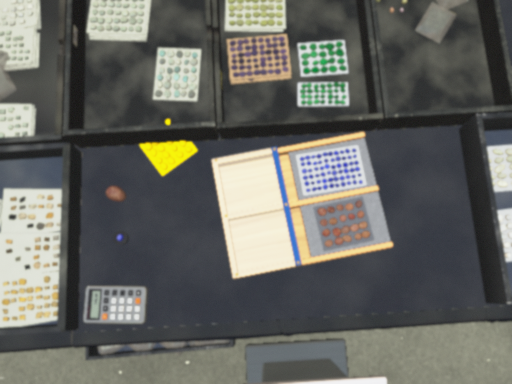

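View pics/side0.png

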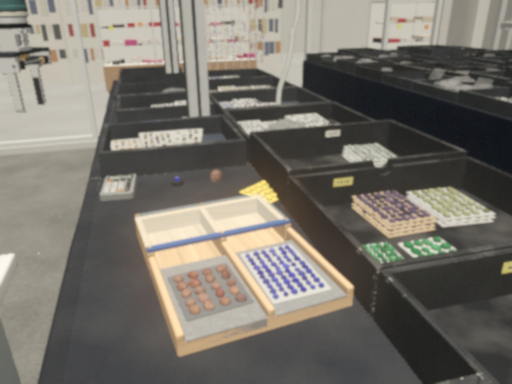

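View pics/wrist0.png

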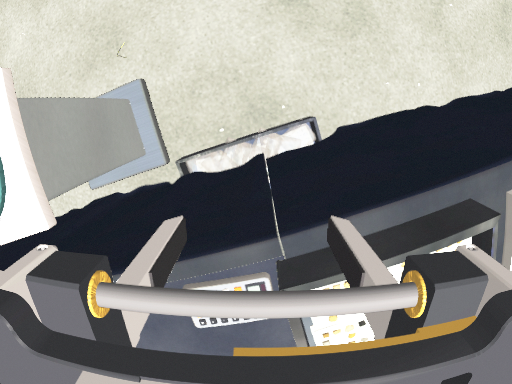

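Run:
```python
from h import *
s=load('top0')
crop('top0',205,125,405,285,4,'c1')
crop('side0',120,180,360,360,3.3,'c2')
print(proj(s,[.153,.528,.2]),proj(s,[0,0,0]))
for n,u,v in [('jas',345,223),('cob',332,170),('backR',212,158),('fr',365,133),('fl',393,245)]: print(n,atz(s,u,v,.03))
```

```text
(np.float64(25.11131007596208), np.float64(418.3940745561081)) (np.float64(318.6718702430469), np.float64(455.97443088383034))
jas [ 0.48776739 -0.09788776  0.03      ]
cob [ 0.61350259 -0.07961894  0.03      ]
backR [0.65946566 0.19828935 0.03      ]
fr [ 0.69891188 -0.16572136  0.03      ]
fl [ 0.4315651  -0.20083795  0.03      ]
```

View pics/c1.png

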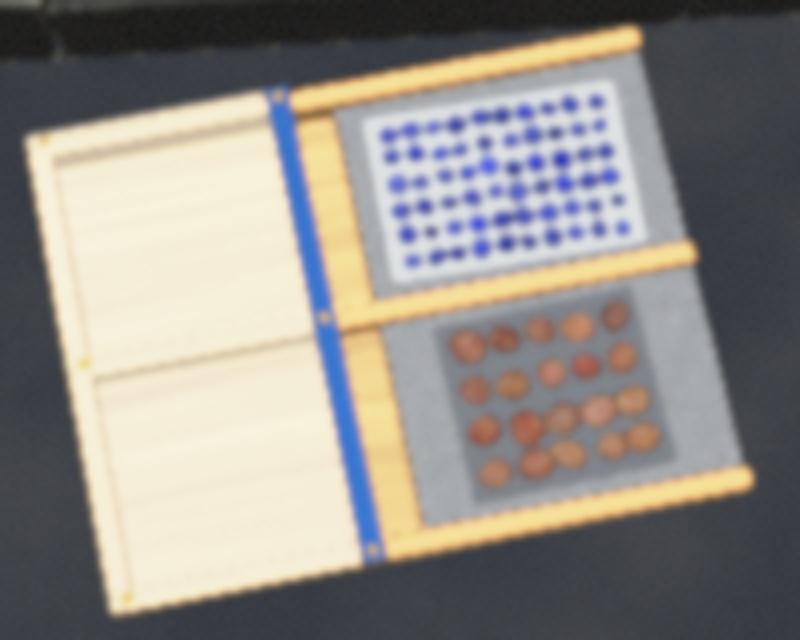

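View pics/c2.png

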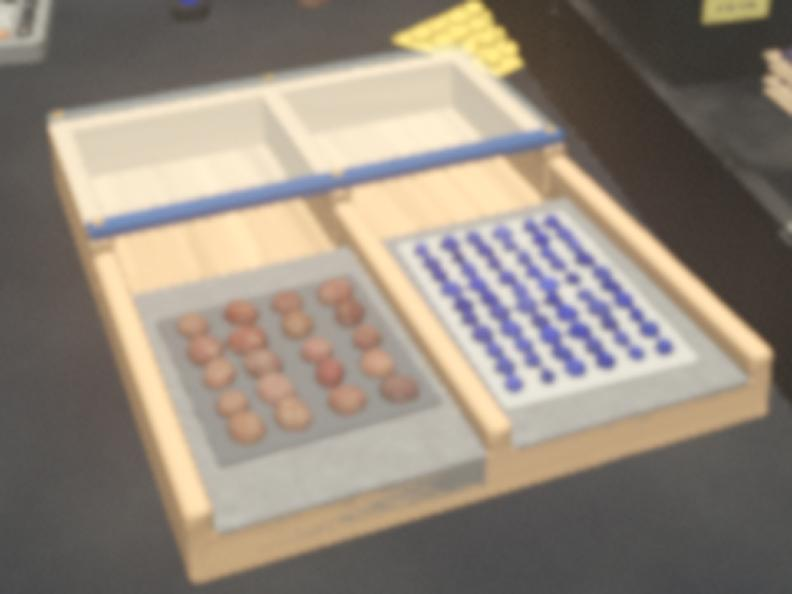

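```bash
cat >> h.py <<'E'
from scipy.optimize import least_squares
def B2W(q,p):
    c,s=np.cos(q[2]),np.sin(q[2]); p=np.array(p,float)
    return np.array([q[0]+c*p[0]-s*p[1],q[1]+s*p[0]+c*p[1],p[2]])
def W2B(q,p):
    c,s=np.cos(q[2]),np.sin(q[2]); d=np.array(p[:2])-q[:2]
    return np.array([c*d[0]+s*d[1],-s*d[0]+c*d[1],p[2]])
E
python3 - <<'E'
from h import *
s=load('top0'); ss=load('side0')
C=lambda u,v:(205+(u+.5)/4-.5,125+(v+.5)/4-.5)
D=lambda u,v:(120+(u+.5)/3.3-.5,180+(v+.5)/3.3-.5)
pts=[((0,-.006,.024),C(373,298)),((0,.006,.024),C(385,332)),((0,.126,.024),C(422,527)),((-.185,-.006,.024),C(688,240)),((-.185,.006,.024),C(698,265)),((-.185,.126,.024),C(743,468)),((-.185,-.126,.024),C(643,55))]
sp=[((0,.126,.024),D(137,293)),((0,.006,.024),D(347,247)),((0,-.006,.024),D(385,240)),((-.185,.126,.024),D(217,528)),((-.185,.006,.024),D(485,458)),((-.185,-.006,.024),D(512,445)),((-.185,-.126,.024),D(748,382))]
def f(q,P,cam): return np.ravel([np.array(proj(cam,B2W(q,p)))-u for p,u in P])
for nm,a in (('top',[(pts,s)]),('side',[(sp,ss)]),('both',[(pts,s),(sp,ss)])):
    r=least_squares(lambda q:np.concatenate([f(q,*x) for x in a]),[.55,.05,1.4],loss='soft_l1'); q=r.x
    print(nm,q,np.degrees(q[2])); print(np.concatenate([f(q,*x) for x in a]).reshape(-1,2).round(1).tolist())
np.save('q.npy',q)
print('card corners top z .034 in box frame')
for u,v in [(435,325),(632,290),(680,462),(475,502)]:
    print(W2B(q,atz(s,*C(u,v),.033)))
for u,v in [(157,322),(347,276),(443,403),(222,467)]:
    print('side',W2B(q,atz(ss,*D(u,v),.033)))
for u,v in [(363,120),(612,80),(648,240),(393,285)]:
    print('cob',W2B(q,atz(s,*C(u,v),.033)))
for u,v in [(290,92),(382,558)]: print('bar',W2B(q,atz(s,*C(u,v),.05)))
E
```

```text
top [5.42414597e-01 1.41486664e-03 1.69257239e+00] 96.97725453412951
[[1.0, 0.9], [-1.0, -2.6], [0.3, 0.2], [0.4, 1.2], [-0.9, -0.1], [0.0, 0.1], [-0.0, -1.0]]
side [0.54430063 0.00422468 1.68539917] 96.5662592743042
[[-1.6, -0.5], [1.8, -0.8], [-3.4, 0.0], [-1.2, 0.1], [0.7, -1.2], [0.3, 0.6], [1.1, 0.1]]
both [0.54313636 0.00271414 1.68987856] 96.82290911429975
[[0.4, 0.6], [-1.5, -2.9], [-0.5, -0.1], [-0.2, 1.1], [-1.5, -0.1], [-0.7, 0.0], [-0.4, -1.1], [-2.2, 0.3], [1.3, -0.2], [-3.9, 0.5], [-1.2, 1.2], [0.8, -0.5], [0.4, 1.3], [1.1, 0.5]]
card corners top z .034 in box frame
[-0.03010795  0.01583047  0.033     ]
[-0.14523785  0.01599979  0.033     ]
[-0.14995358  0.11709683  0.033     ]
[-0.03202809  0.1185107   0.033     ]
side [-0.04377547  0.11971657  0.033     ]
side [-0.04059791  0.02146876  0.033     ]
side [-0.15485092  0.01441918  0.033     ]
side [-0.15901255  0.11533239  0.033     ]
cob [-0.0130215  -0.11103613  0.033     ]
cob [-0.16150991 -0.10886574  0.033     ]
cob [-0.16080768 -0.01105212  0.033     ]
cob [-0.01106284 -0.01132152  0.033     ]
bar [ 0.02722286 -0.13031614  0.05      ]
bar [0.02662309 0.14046109 0.05      ]
```

arm_command(
  plan=[0,0,0,0,0,10,0.4,0,0,0,0,0,10,0.4,0,0,0,0,0,10,0.4,0,0,0,0,0,10,0.4,0,0,0,0,0,10,0.4,0,0,0,0,0,10,0.4,0,0,0,0,0,6.9,0.4,0,0,0,0,0,0,0.4],
)

```text
time: 1.15
tool_pos: [0.1529, 0.5281, 0.2131]
ee_rot: [-3.141, 0.001, 1.694]
wrist_force: [-0.8, 0.1, -0.3]
width: 0.0563
```

```bash
cat >> h.py <<'E'
from scipy.spatial.transform import Rotation as Ro
Q=np.array([.5425,.0018,np.radians(96.9)])
def goto(bx,by,z):
    o=robot.get_obs(); R=Ro.from_euler('xyz',o['ee_rot']).as_matrix()
    t=B2W(Q,[bx,by,z]); print('t',round(o['time'],2),'pos',o['tool_pos'].round(4),'box',W2B(Q,o['tool_pos']).round(4),'rpy',np.degrees(o['ee_rot']).round(2),'F',o['wrist_force'].round(1),'w',round(o['width'],4),'j',o['joint_positions'].round(2))
    print('target',t.round(4),'shift cm',(R.T@(t-o['tool_pos'])*100).round(2))
E
python3 -c "
from h import *
goto(-.178,.067,.12)"
```

```text
t 1.15 pos [0.1529 0.5281 0.2131] box [0.5693 0.3236 0.2131] rpy [-1.7998e+02  3.0000e-02  9.7030e+01] F [-0.8  0.1 -0.3] w 0.0563 j [1.19 0.09 1.37 0.   1.68 1.06]
target [ 0.4974 -0.183   0.12  ] shift cm [-74.79  25.48   9.35]
```

arm_command(
  plan=[-4.7,1.6,0,0,0,0,0.4,-4.7,1.6,0,0,0,0,0.4,-4.7,1.6,0,0,0,0,0.4,-4.7,1.6,0,0,0,0,0.4,-4.7,1.6,0,0,0,0,0.4,-4.7,1.6,0,0,0,0,0.4,-4.7,1.6,0,0,0,0,0.4,-4.7,1.6,0,0,0,0,0.4],
)

```text
time: 2.15
tool_pos: [0.3259, 0.1691, 0.2135]
ee_rot: [3.141, -0.0, 1.695]
wrist_force: [0.3, -0.2, 0.4]
width: 0.0566
```

arm_command(
  plan=[-4.7,1.6,0,0,0,0,0.4,-4.7,1.6,0,0,0,0,0.4,-4.7,1.6,0,0,0,0,0.4,-4.7,1.6,0,0,0,0,0.4,-4.7,1.6,0,0,0,0,0.4,-4.7,1.6,0,0,0,0,0.4,-4.4,1.5,0,0,0,0,0.4,-4,1.4,0,0,0,0,0.4],
)

```text
time: 3.15
tool_pos: [0.4943, -0.1792, 0.2132]
ee_rot: [-3.141, -0.0, 1.694]
wrist_force: [0.4, 0.8, -0.4]
width: 0.0563
```

arm_command(
  plan=[0,0,2,0,0,0,0.4,0,0,2,0,0,0,0.4,0,0,2,0,0,0,0.4,0,0,2,0,0,0,0.4,0,0,1,0,0,0,0.4,0,0,0,0,0,0,0.4],
)

```text
time: 3.9
tool_pos: [0.4935, -0.1773, 0.1227]
ee_rot: [-3.14, -0.001, 1.693]
wrist_force: [0.7, -1.4, 0.4]
width: 0.0562
```

```bash
python3 -c "
from h import *
goto(-.178,.067,.036)
shot('top','t1');shot('side','s1');shot('wrist','w1')
crop('t1',205,125,405,285,4,'c1');crop('s1',120,150,360,360,3.3,'c2')"
```

```text
t 3.9 pos [ 0.4935 -0.1773  0.1227] box [-0.172   0.0702  0.1227] rpy [-1.7992e+02 -6.0000e-02  9.7000e+01] F [ 0.7 -1.4  0.4] w 0.0562 j [-0.45  0.07  1.57  0.    1.5  -0.58]
target [ 0.4974 -0.183   0.036 ] shift cm [-0.61  0.33  8.67]
```

View pics/c1.png

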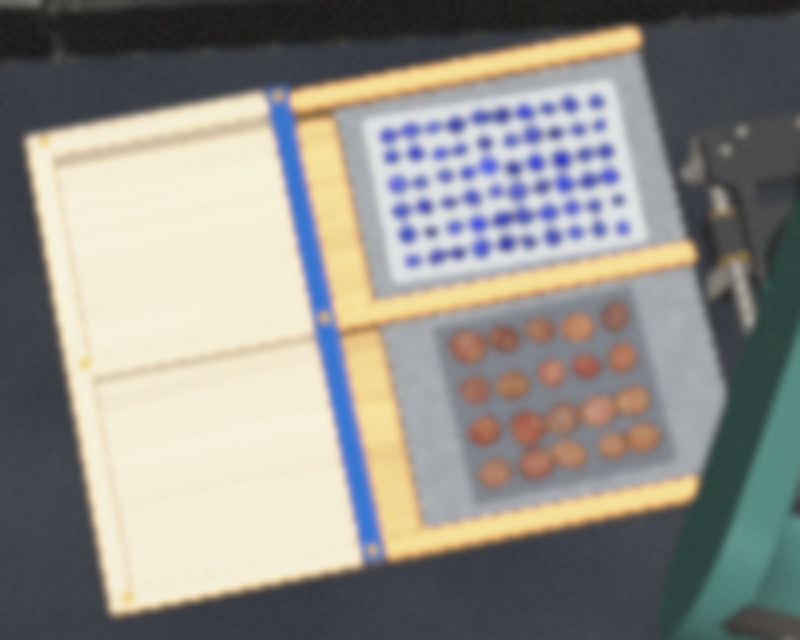

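View pics/c2.png

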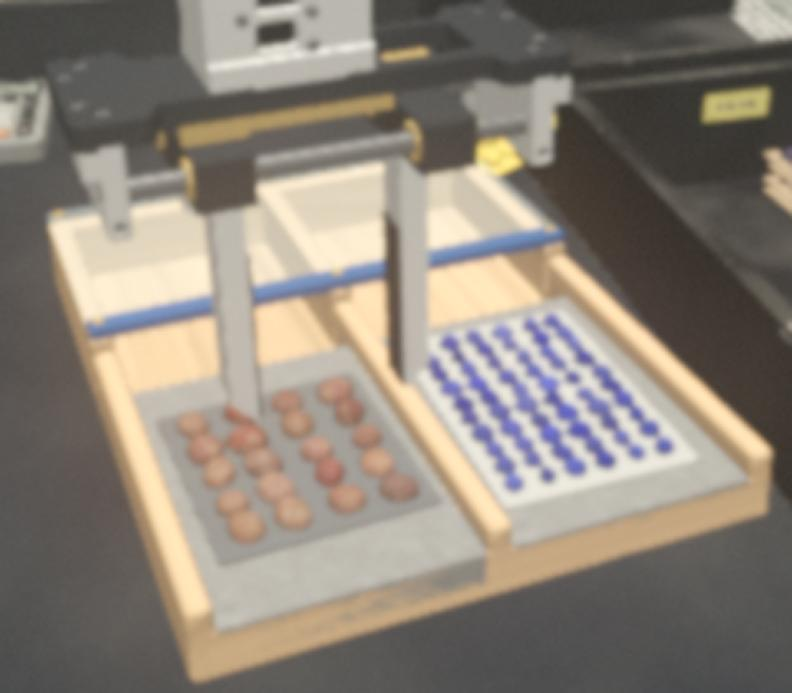

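View pics/w1.png

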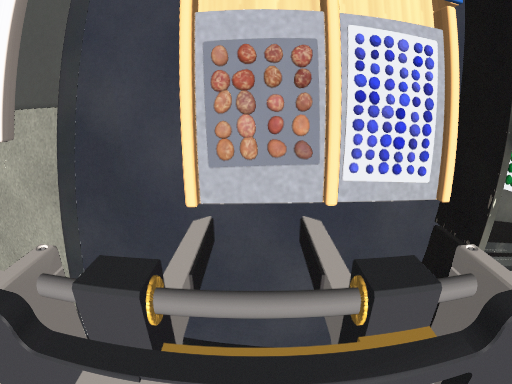

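```bash
cat >> h.py <<'E'
def wrist(s,o,u,v,z):
    f=192/np.tan(np.radians(s['fov_y'])/2); d=np.array([u-s['cx'],v-s['cy']]); r=np.hypot(*d); a=r/f
    c=np.array([np.sin(a)*d[0]/r,-np.sin(a)*d[1]/r,-np.cos(a)]) if r else np.array([0,0,-1.])
    T=np.array(s['tool_from_camera']); R=Ro.from_euler('xyz',o['ee_rot']).as_matrix()
    d=R@T[:3,:3]@c; p=o['tool_pos']+R@T[:3,3]; return p+d*(z-p[2])/d[2]
E
python3 - <<'E'
from h import *
s=load('w1');o=robot.get_obs()
for n,u,v,z in [('frontL',200,205,.024),('frontR',325,203,.024),('railR_in',326,120,.036),('railL_in',194,120,.036),('cardBL',209,167,.033),('cardBR',319,164,.033),('cardTL',203,40,.033),('cardTR',312,38,.033),('sillL',196,11,.024),('sillR',324,11,.024),('midrailfrontR',338,205,.036)]:
    print(n,W2B(Q,wrist(s,o,u,v,z)).round(4))
E
```

```text
frontL [-0.1855  0.123   0.024 ]
frontR [-0.1834  0.001   0.024 ]
railR_in [-0.1029  0.0068  0.036 ]
railL_in [-0.1032  0.123   0.036 ]
cardBL [-0.1462  0.1111  0.033 ]
cardBR [-0.1432  0.0111  0.033 ]
cardTL [-0.031   0.1152  0.033 ]
cardTR [-0.0288  0.0192  0.033 ]
sillL [0.0008 0.124  0.024 ]
sillR [0.0016 0.0057 0.024 ]
midrailfrontR [-0.1816 -0.0089  0.036 ]
```

arm_command(
  plan=[-0.5,0.6,1.5,0,0,0,0.4,0,0,2,0,0,0,0.4,0,0,2,0,0,0,0.4,0,0,1.5,0,0,0,0.4,0,0,1,0,0,0,0.4,0,0,0.3,0,0,0,0.4,0,0,0,0,0,0,0.4],
)

```text
time: 4.92
tool_pos: [0.5008, -0.1819, 0.0407]
ee_rot: [3.141, 0.0, 1.692]
wrist_force: [-0.1, 0.3, 0.2]
width: 0.0564
```

```bash
python3 -c "
from h import *
goto(-.1,.065,.035)
shot('side','s2');shot('wrist','w2')
crop('s2',120,150,360,360,3.3,'c2')"
```

```text
t 4.92 pos [ 0.5008 -0.1819  0.0407] box [-0.1774  0.0635  0.0407] rpy [1.7997e+02 1.0000e-02 9.6960e+01] F [-0.1  0.3  0.2] w 0.0564 j [-0.45  0.15  1.65  0.    1.34 -0.58]
target [ 0.49   -0.1053  0.035 ] shift cm [ 7.74 -0.15  0.57]
```

View pics/c2.png

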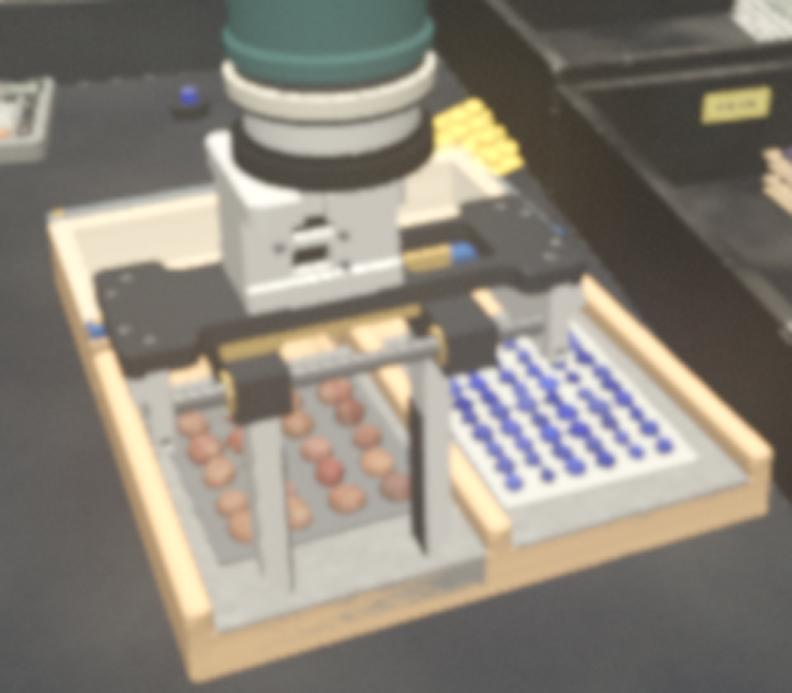

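View pics/w2.png

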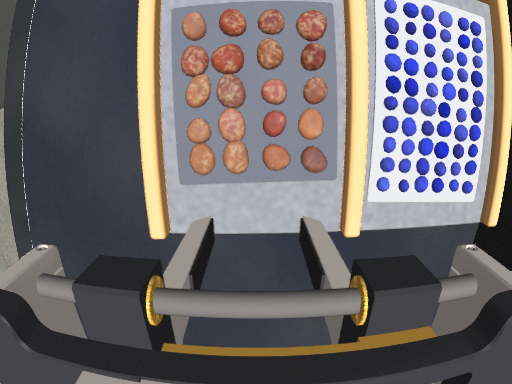

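arm_command(
  plan=[0,0,0.6,0,0,0,0.4,0.8,-0.1,0,0,0,0,0.4,1,0,0,0,0,0,0.4,1,0,0,0,0,0,0.4,1,0,0,0,0,0,0.4,1,0,0,0,0,0,0.4,1,0,0,0,0,0,0.4],
)

```text
time: 5.9
tool_pos: [0.4925, -0.1237, 0.0346]
ee_rot: [3.141, 0.0, 1.692]
wrist_force: [0.8, 0.3, 0.1]
width: 0.0566
```

```bash
python3 -c "
from h import *
goto(0,.065,.035)
shot('side','s3');shot('wrist','w3')
crop('s3',120,150,360,360,3.3,'c2')"
```

```text
t 5.9 pos [ 0.4925 -0.1237  0.0346] box [-0.1185  0.0647  0.0346] rpy [1.7998e+02 1.0000e-02 9.6960e+01] F [0.8 0.3 0.1] w 0.0566 j [-0.36  0.1   1.72  0.    1.32 -0.48]
target [ 0.478 -0.006  0.035] shift cm [11.85 -0.02 -0.04]
```

View pics/c2.png

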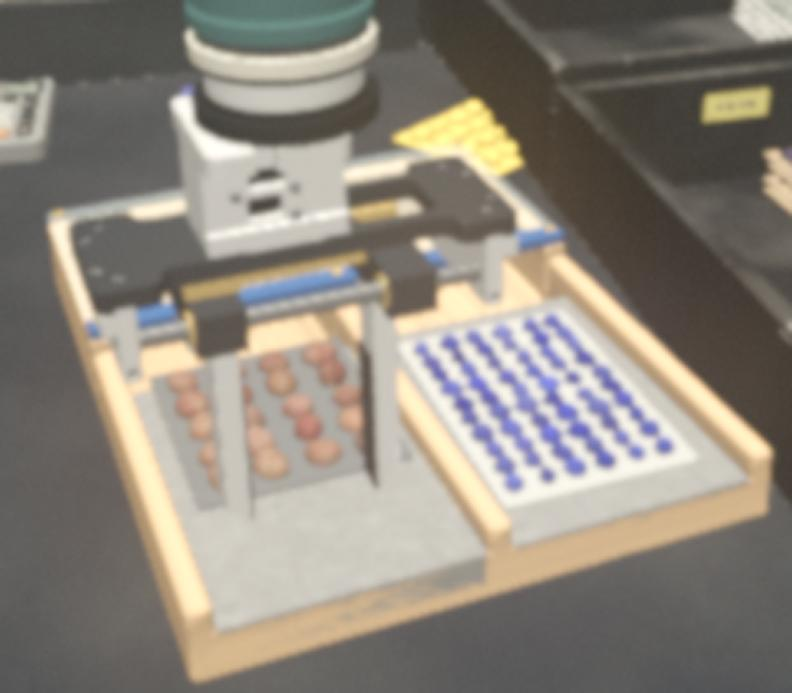

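View pics/w3.png

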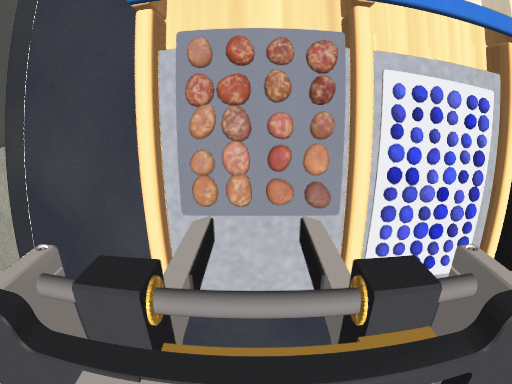

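arm_command(
  plan=[1,0,0,0,0,0,0.4,1,0,0,0,0,0,0.4,1,0,0,0,0,0,0.4,1,0,0,0,0,0,0.4,1,0,0,0,0,0,0.4,1,0,0,0,0,0,0.4,1,0,0,0,0,0,0.4,1,0,0,0,0,0,0.4],
)

```text
time: 7.0
tool_pos: [0.4827, -0.0442, 0.0344]
ee_rot: [-3.142, -0.0, 1.692]
wrist_force: [-0.3, -1.0, 0.3]
width: 0.0564
```

```bash
python3 -c "
from h import *
goto(0.008,.065,.035)
shot('side','s4');shot('wrist','w4')
crop('s4',120,150,360,360,3.3,'c2')"
```

```text
t 7.0 pos [ 0.4827 -0.0442  0.0344] box [-0.0385  0.0649  0.0344] rpy [-1.800e+02 -2.000e-02  9.696e+01] F [-0.3 -1.   0.3] w 0.0564 j [-0.21  0.05  1.77  0.    1.32 -0.33]
target [0.477  0.0019 0.035 ] shift cm [ 4.65 -0.   -0.05]
```

View pics/c2.png

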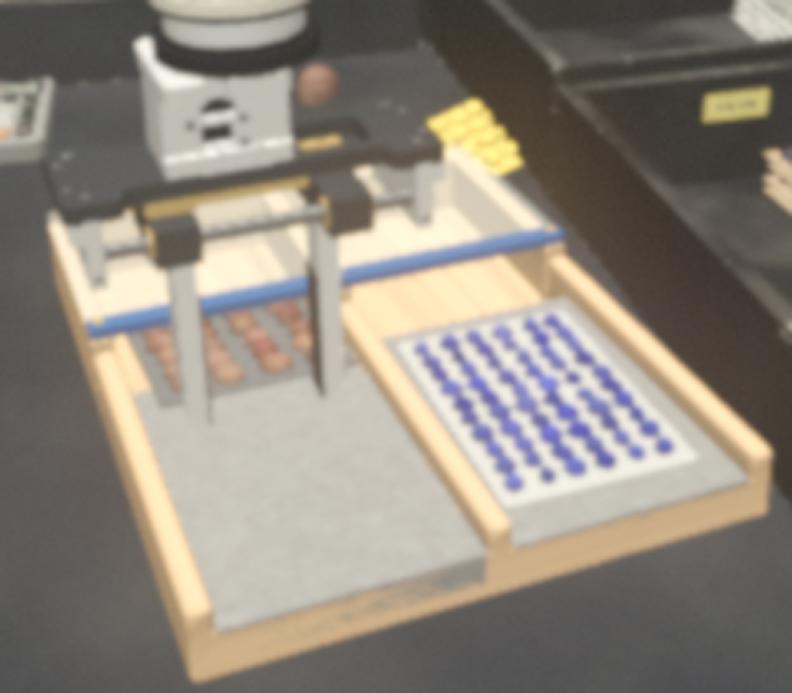

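View pics/w4.png

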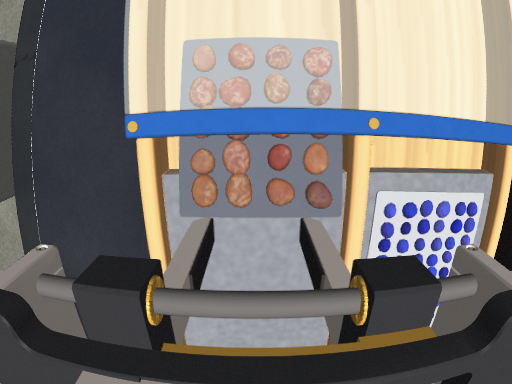

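arm_command(
  plan=[1,0,0,0,0,0,0.4,1,0,0,0,0,0,0.4,1,0,0,0,0,0,0.4,1,0,0,0,0,0,0.4,0.5,0,0,0,0,0,0.4,0,0,0,0,0,0,0.4,0,0,0,0,0,0,0.4],
)

```text
time: 7.98
tool_pos: [0.4774, -0.0004, 0.0345]
ee_rot: [3.141, 0.0, 1.692]
wrist_force: [-0.2, -0.5, -1.0]
width: 0.0561
```

```bash
python3 -c "
from h import *
goto(0.012,.065,.035)
shot('side','s5');shot('wrist','w5')
crop('s5',120,150,360,360,3.3,'c2')"
```

```text
t 7.97 pos [ 4.774e-01 -4.000e-04  3.450e-02] box [0.0056 0.0649 0.0345] rpy [1.7999e+02 1.0000e-02 9.6950e+01] F [-0.2 -0.5 -1. ] w 0.0561 j [-0.12  0.04  1.79 -0.    1.31 -0.24]
target [0.4765 0.0059 0.035 ] shift cm [ 0.64 -0.01 -0.05]
```

View pics/c2.png

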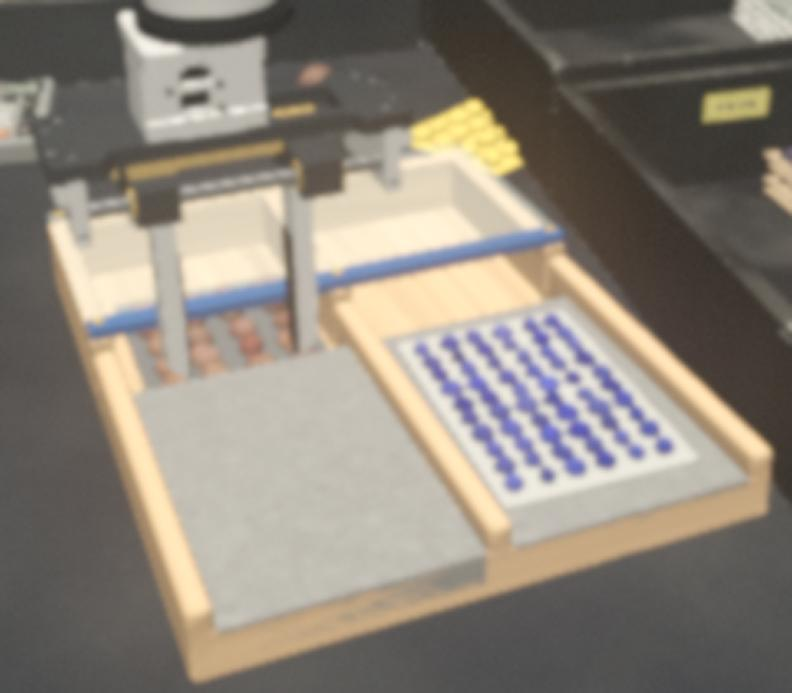

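View pics/w5.png

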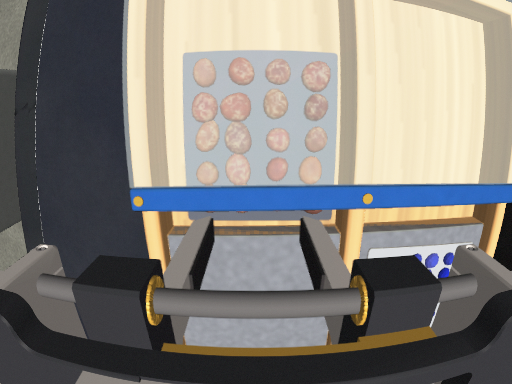

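Run:
```python
from h import *
s=load('w5');o=robot.get_obs()
for u,v in [(188,219),(332,219),(184,53),(338,54)]:
    for z in (.016,.034): print(u,v,W2B(Q,wrist(s,o,u,v,z)).round(4))
crop('w5',120,20,390,250,2.9,'c3')
```

```text
188 219 [0.0096 0.1114 0.016 ]
188 219 [0.0166 0.1069 0.034 ]
332 219 [0.0096 0.0111 0.016 ]
332 219 [0.0165 0.0161 0.034 ]
184 53 [0.1214 0.1102 0.016 ]
184 53 [0.1177 0.1058 0.034 ]
338 54 [0.1212 0.0114 0.016 ]
338 54 [0.1175 0.0164 0.034 ]
```

View pics/c3.png

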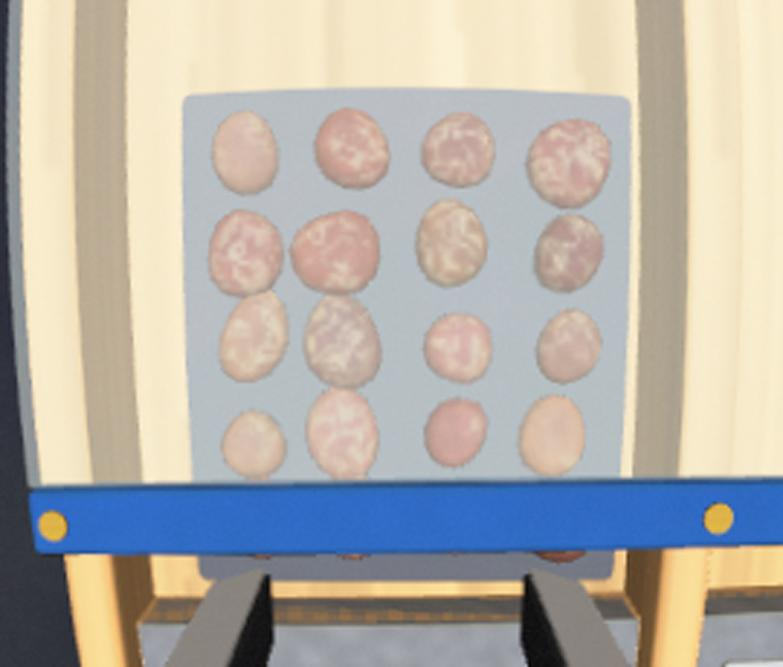

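arm_command(
  plan=[-0.5,0,-0.5,0,0,0,0.4,0,0,-2,0,0,0,0.4,0,0,-3,0,0,0,0.4,0,0,-4,0,0,0,0.4,-3,0,-4,0,0,0,0.4,-3,0,-3,0,0,0,0.4,-3,0,0,0,0,0,0.4,0,0,0,0,0,0,0.4],
)

```text
time: 9.07
tool_pos: [0.489, -0.0965, 0.2]
ee_rot: [3.141, 0.001, 1.689]
wrist_force: [0.8, 0.2, 0.5]
width: 0.0566
```

```bash
python3 -c "
from h import *
goto(0.012,.065,.035)
shot('side','s6');s=shot('wrist','w6');o=robot.get_obs();shot('top','t6')
crop('s6',120,150,360,360,3.3,'c2');crop('w6',0,0,512,250,1.5,'c3')"
```

```text
t 9.07 pos [ 0.489  -0.0965  0.2   ] box [-0.0911  0.0649  0.2   ] rpy [1.7996e+02 3.0000e-02 9.6750e+01] F [0.8 0.2 0.5] w 0.0566 j [-0.31 -0.03  1.51 -0.    1.65 -0.43]
target [0.4765 0.0059 0.035 ] shift cm [10.32 -0.05 16.5 ]
```

View pics/c2.png

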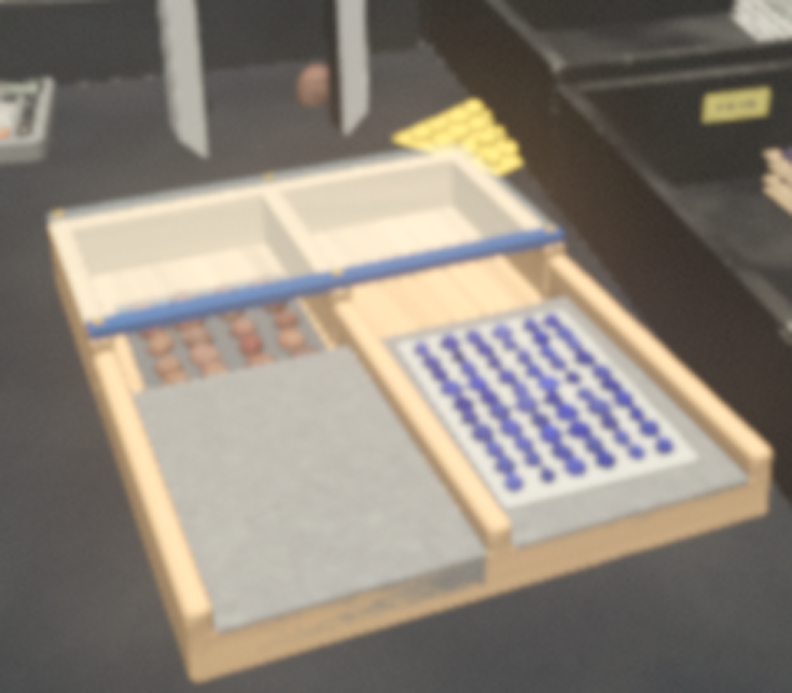

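View pics/c3.png

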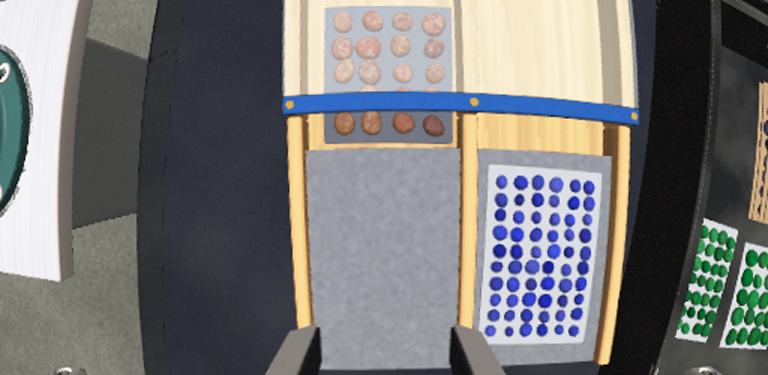

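Run:
```python
from h import *
s=load('w6');o=robot.get_obs()
for u,v in [(324,143),(452,143),(325,7),(449,8)]: print([W2B(Q,wrist(s,o,u/1.5,v/1.5,z)).round(4).tolist() for z in (.016,.034)])
print(W2B(Q,wrist(s,o,380/1.5,149/1.5,.024)))
print('cob',[W2B(Q,wrist(s,o,u/1.5,v/1.5,.033)).round(4).tolist() for u,v in [(490,165),(601,172),(585,344),(480,341)]])
print(close_job())
```

```text
[[0.007, 0.1122, 0.016], [0.0061, 0.1098, 0.034]]
[[0.0072, 0.0114, 0.016], [0.0063, 0.0141, 0.034]]
[[0.1213, 0.1122, 0.016], [0.1146, 0.1098, 0.034]]
[[0.1206, 0.0131, 0.016], [0.1139, 0.0157, 0.034]]
[0.00127852 0.06801595 0.024     ]
cob [[-0.0094, -0.0157, 0.033], [-0.0092, -0.1108, 0.033], [-0.158, -0.1121, 0.033], [-0.1522, -0.0147, 0.033]]
the job is handed in; nothing more can be done
None
```

I pushed the jasper card along its lane and through the slot with the two half-open fingers. It dropped behind the sill; I then lifted the gripper clear and handed the job in at about 9 s of the 29 s allowed.

**Jasper card:** the last wrist picture shows it lying flat. Its trailing edge is about 7 mm past the sill, with box floor visible between the two. Taken at floor height, it measures about 114 x 100 mm, against 116 x 100 mm measured the same way on the deck before the push. At deck height it would come out shorter, about 108 mm.

**Blue card:** it still lies in its lane. Its corners came out within about 4 mm of the first measurement, except one read at about 9 mm. That corner was partly hidden by the finger, and the picture shows no visible shift.

**Yellow look-alike:** I did not touch it.

**Forces:** wrist readings at the end of each move stayed below about 2 N.

**Disagreement:** the side camera placed the jasper card about 10 mm further back in its lane than the top and wrist cameras did. I used those two, which agreed within about 3 mm.

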